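# Reassemble the coolant strainer of the cut-off saw

### The job

Put the coolant strainer back together: lower the perforated strainer disc into the housing with its stem up, then the stepped spacer sleeve over the stem with its narrow neck up, then set the retaining ring on the housing and screw it clockwise as far as it goes, so that it clamps both down on the sprung seat, and let go. Lower the parts rather than dropping them, and leave the wrench, the can and the carton where they are.

Things in the scene. Friction and masses are not known exactly. Their poses are not given: they have to be found in the camera images.
- housing: Green cast barrel on a 130 x 130 x 10 mm foot bolted to the bench, mouth up. Origin: centre of the foot's underside, z up along the bore. Tube 84 mm outside diameter; a pipe stub out along its own +y and -y (to 78 mm from the axis, 42 mm high). Two coarse thread ribs outside near the rim, reaching 50.5 mm from the axis; see rib_start.
- rim (a point): Centre of the housing's mouth, 67 mm above its origin. Bore 69 mm in diameter; the sprung seat's top lies 37 mm below this point (30 mm above the housing's origin).
- rib_start (a point): High end of one rib's underside, 61 mm up. Angles from the housing's +x, clockwise from above: this rib runs from 25 to 92 degrees, then a stop block to 99; the other is the same half a turn on. The underside falls to 56 mm up at 70 degrees, then is level. The wide gaps (-80 to 25 and 100 to 205 degrees) let the ring's pins down.
- seat (a joint): The sprung seat in the bore, a 66 mm steel disc: how far it is pushed down, in m, 0 to 0.008. 7.5 N starts it moving and each mm takes 1.5 N more; the weight of the three parts barely moves it, the ring screwed home pushes it down by about 4 mm.
- strainer: Perforated steel disc 64 mm in diameter, 6 mm thick, with a round stem 16 mm in diameter on its middle; 62 mm high in all, 0.14 kg. It stands stem up. Origin: centre of the underside, z up. Home: lying on the seat, origin 30 mm above the housing's, the stem's top 25 mm over the rim.
- spacer: Aluminium sleeve, open right through (hole 32 mm): a body 64 mm in diameter and 38 mm high, on it a neck 42 mm in diameter and 24 mm high; 0.12 kg. It stands neck up. Origin: centre of the underside, z up. Home: on the strainer's disc, origin 36 mm above the housing's; the shoulder 7 mm and the neck's top 31 mm over the rim.
- ring: Aluminium retaining ring 112 mm in diameter, 84 mm high, 0.24 kg, with a bridge handle. Origin: centre of the underside, z up. Skirt (104 mm inside) from z = 0 to 26, flat ring (54 mm hole) from 26 to 34 mm. Set on the spacer's shoulder with its x axis along the housing's (either way round) its origin is 48 mm above the housing's; screwed home, 44 mm.
- ring_bar (a point): Middle of the ring's handle, 72 mm above the ring's origin: a straight bar along the ring's own x, 16 mm wide (y), 92 mm long, 24 mm high, bridging the hole on a post at each end. The room under it, down to the flat ring, is 26 mm high; the spacer's neck fills all but 10 mm of it.
- ring_pin (a point): One of the ring's two steel pins inside the skirt, on its +x and -x axis below the ends of the bar: 8 mm thick, pointing inwards to 44 mm from the axis, 8 mm above the ring's origin. From bar along housing x, turned clockwise from above: drawn down 4 mm between 35 and 70 degrees, stop at about 86. Under 0.6 N m; it stays where left.
- wrench: Bystander: steel open-ended wrench, 200 mm long, lying on the bench; leave alone.
- can: Bystander: steel can, 66 mm in diameter, 100 mm high, standing; origin at the centre of its underside; leave alone.
- carton: Bystander: cardboard carton, 100 x 110 x 60 mm; origin at the centre of its underside; leave alone.
There are look-alikes about, which are no part of the job. What is shaped like the strainer but blue or red is not meant.

How it is judged:
On the way, in this order (a step that is already met when the one before it is completed fails the run):
1. the strainer lies flat on the seat in the housing, let go (horizontal distance between strainer and housing below 0.005 m and z of strainer in the frame of housing below 0.033 m and angle between strainer's own z axis and vertical below 0.07 rad and contact force between the fingers and strainer below 0.05 N), for 0.2 s.
2. the spacer stands on the strainer in the housing, neck up, let go (horizontal distance between strainer and housing below 0.005 m and z of strainer in the frame of housing below 0.033 m and angle between each of strainer, spacer's own z axis and vertical below 0.07 rad and horizontal distance between spacer and housing below 0.006 m and z of spacer in the frame of housing below 0.0385 m and contact force between the fingers and spacer below 0.05 N), for 0.2 s.
3. the ring is screwed down and clamps both (horizontal distance between strainer and housing below 0.005 m and z of strainer in the frame of housing below 0.0285 m and angle between each of strainer, spacer, ring's own z axis and vertical below 0.07 rad and horizontal distance between each of spacer, ring and housing below 0.006 m and z of spacer in the frame of housing below 0.0345 m and z of ring in the frame of housing below 0.0465 m and value of joint seat above 0.0025 m), for 0.2 s.
At the end, for the whole second after the job is handed in: Strainer, spacer and ring upright (4 degrees), centred in the housing (5, 6 and 6 mm) and at rest; ring screwed down: seat pushed down over 2.5 mm, origins of strainer, spacer, ring under 28.5, 34.5, 46.5 mm above the housing's (all of step 3 and linear speed of each of strainer, spacer, ring below 0.02 m/s); the robot touches nothing.
It fails at once if a part is dropped (falls free by more than about 20 mm) ((contact force between the fingers and strainer below 0.02 N and linear speed of strainer above 0.65 m/s) or (contact force between the fingers and spacer below 0.02 N and linear speed of spacer above 0.65 m/s) or (contact force between the fingers and ring below 0.02 N and linear speed of ring above 0.65 m/s)).
It fails at once if a bystander is moved by more than 20 mm (distance of any of wrench, can, carton from where it was at the start of the episode above 0.02 m).
It also fails if it takes over 72 s, if anything falls off the work surface, if the arm or the gripper's body presses on something with over 40 N, if the wrist force passes 120 N, or if a joint passes its speed limit or range.

### The arm

A 7-joint arm with a two-finger parallel gripper is mounted at the origin on the work surface. World frame = base frame: x ahead of the robot, y to its left, z up, the work surface at z = 0. Lengths are in m, angles in rad, forces in N, time in s.
With the tool pointing down it reaches from about 0.4 to 0.925 m from the base axis. Payload 4.1 kg.
Tool frame: the origin (TCP) lies midway between the tips of the shut fingers; the grasp point (between the pads) lies 19 mm behind it (env.grasp_offset is the distance from the TCP to the grasp point, in m); z points along the fingers, y is the line along which they close (so a half turn about z gives the same grasp; the last joint's range is limited). The gripper opens to 85 mm and grips with 20 to 120 N. Pads are 22 mm wide; open, the fingers measure 114 mm over their backs; the gripper's body (76 mm by 85 mm) begins 54 mm behind the grasp point. The pads swing forward as they close: fully open they stand 13 mm farther back than shut.
Start: joints at [-1.301, 0.398, 0.045, 1.537, -0.019, 1.207, -0.051], TCP at [0.234, 0.606, 0.231] pointing down, gripper open.
Joint ranges: [-2.82, 2.82], [-0.49, 2.23], [-1.37, 1.46], [0, 2.46], [-1.36, 4.5], [0.23, 2], [-2.94, 2.94]. Speed limits (rad/s): [2.57, 2.57, 3.14, 3.14, 3.14, 3.14, 3.14].

### API

Orientations are given as a unit quaternion [w, x, y, z].
In Python, from rig import env gives the robot as it stands.
- The arm moves only by the shell command python3 -m handwheel 'ROWS' [OPENING]. ROWS is JSON, a list of rows, each a list of 2 entries, a list of its own where there are three numbers: the shift along the tool's x, y, z as a fraction of full scale, then the turn, a rotation vector about the tool's x, y, z as a fraction of full scale. A call has 1 to 10 rows; each row is the pose to reach, as a shift and turn from the pose commanded when the call began, along the tool's axes at that moment; what a row does not reach only later rows make up. Full scale, the value 1, is 10 cm for a shift and 120 degrees for a turn. A row lasts 1/12 s, in which the tool goes at most 41.7 mm and 7.16 degrees, less where a joint would pass 70% of its speed; a pose out of reach is approached as far as the arm can. A call with a number of a shift or a turn outside -1 to 1 is refused whole. A call with a gripper value outside its range is refused whole. OPENING is the opening, from -1 (shut) to 1 (fully open), so that 0 is half open, set as the call begins (- or left out, the last holds). The fingers move at their own pace and stop on an object; the grip force is fixed at half the most. Time passes only in rows, so rows that repeat a pose let the fingers close. It gives the time, the measured TCP pose, the force, the opening and the grip force at its end, in the units of the state.
- env.get_state(): the state, without advancing time (a new reading comes with each control period).
- env.snapshot(name): name is "scene" or "top" or "wrist"; returns the picture (400x640x3 uint8, red, green, blue); there is no depth.
- env.calibration(name): a dict with "fx", "fy", "cx", "cy" (pixels), "k1" (the pictures are not rectified: a ray, as slopes to the right and down, at radius r is drawn at 1 + k1 r^2 times it, then the intrinsics apply), "R" (3x3) and "t" (3): a world point X has camera coordinates R X + t; the wrist camera has in their place "T_tool_cam" (4x4, takes a point from camera to tool coordinates, whose origin is the TCP and whose axes are the flange's). Camera axes: x right, y down, z forward; pixel columns grow to the right and rows downward; lengths in m; the calibration is good to about 2 mm. A picture is of the moment at which its call begins: read the wrist's pose just before it. calibration takes no time and is no camera call.
- env.hand_in(): hands the job in; it is judged then, once.
The state is a dict: "time_s": time; "joints": joint angles; "dq": joint speeds; "joint_efforts": joint torques, N m; "ee_pos": TCP position; "orientation": TCP orientation; "contact_force": force on the tool from outside, world axes, zero at the start; "torque": the same for the moment, N m; "opening": opening from 0.0 (shut) to 1.0 (fully open); "grasp_force": force on a finger pad.
Only numpy, scipy, OpenCV 4.12 (cv2) and the standard library are available. Lean on these libraries where they do the work, as an engineer would, in place of code of your own. Each camera call takes 0.05 s, during which the arm holds its last target. There are 200 camera calls.

## Working session

There is one attempt and no reset: what is moved stays moved. The work goes in short steps, Python scripts to look and compute and a shell command to move; the robot and the scene stay as the last step left them, time stands still between calls to the robot, and variables do not carry over. Pictures are saved under pics/ and viewed, at most 10 in all, crops included, and the job is handed in when it is done.

```bash
ls; mkdir -p pics
python3 - <<'E'
from rig import env
import cv2,json
s=env.get_state();print(s['time_s'],s['ee_pos'],s['orientation'],s['opening'])
for n in('scene','top'):
    cv2.imwrite(f'pics/{n}0.png',env.snapshot(n)[:,:,::-1])
    print(n,{k:(v.tolist() if hasattr(v,'tolist') else v) for k,v in env.calibration(n).items()})
print(env.calibration('wrist'))
E
```

```text
pics
0.0 [0.23406191 0.60571167 0.23025214] [-1.18688326e-04  1.83302684e-01  9.83056033e-01 -9.73352997e-04] 0.9954746402058202
scene {'fx': 419.3646296149533, 'fy': 419.3646296149533, 'cx': 317.5379150916376, 'cy': 199.95596541081375, 'k1': 0.01121887938021431, 'R': [[0.4174208584190319, 0.9085612187596644, -0.01662343895442717], [0.7266370988920404, -0.3447126014179225, -0.5942825497500726], [-0.5456723865750194, 0.2359867246046724, -0.8040845181570658]], 't': [-0.18835314907993686, -0.32027201194350424, 1.600294145364526]}
top {'fx': 375.0570713178527, 'fy': 375.0570713178527, 'cx': 319.6334782854796, 'cy': 195.0167308530316, 'k1': -0.08578313292101915, 'R': [[-0.0826582731540087, -0.9965574206452552, -0.006396658195709589], [-0.9757598446268774, 0.08223500268837307, -0.20280564574630464], [0.20263350042115352, -0.01052196225609631, -0.979198117245612]], 't': [0.025992436022150706, 0.5017352847575819, 0.962514259874804]}
{'fx': 298.4753568022825, 'fy': 298.4753568022825, 'cx': 321.2432699329714, 'cy': 203.98145848074662, 'k1': -0.028160439209058058, 'T_tool_cam': array([[-2.25044930e-04, -9.54835513e-01, -2.97134805e-01,
         7.52277936e-02],
       [ 9.99999016e-01, -6.26326166e-04,  1.25530147e-03,
        -9.67512564e-04],
       [-1.38470973e-03, -2.97134231e-01,  9.54834714e-01,
        -1.41435818e-01],
       [ 0.00000000e+00,  0.00000000e+00,  0.00000000e+00,
         1.00000000e+00]])}
```

View pics/scene0.png

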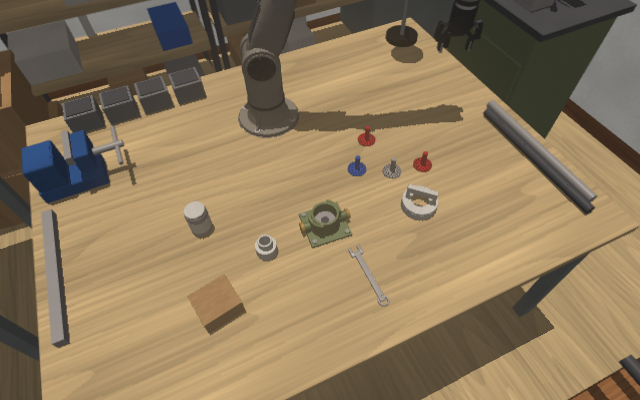

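View pics/top0.png

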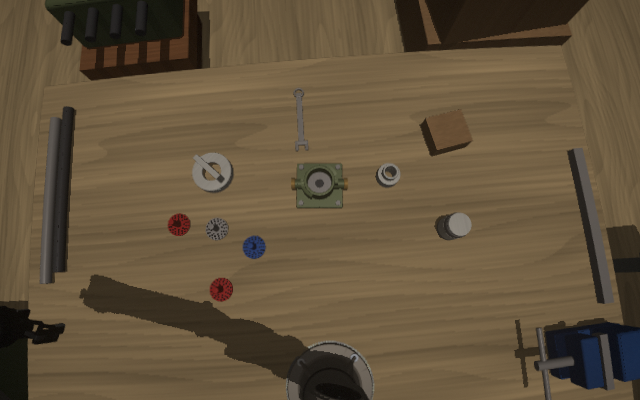

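Candidates for the strainer: grey at scene (392,168) / top (217,229), blue at top (254,247), and red at top (179,224) and (221,289). The grey steel one fits, and the blue and red ones are look-alikes. The ring is at top (212,173), the housing at (320,184) and the spacer at (389,175). I'll confirm with an enlarged crop.

```bash
cat > h.py <<'E'
import numpy as np,cv2
from scipy.spatial.transform import Rotation as Rn
from rig import env
def tool(s):
    q=np.array(s['orientation']);return Rn.from_quat(q[[1,2,3,0]]).as_matrix(),np.array(s['ee_pos'])
def cam(n,s=None):
    c=env.calibration(n)
    if n=='wrist':
        R,p=tool(s);T=np.array(c['T_tool_cam']);Rw=R@T[:3,:3];o=R@T[:3,3]+p
        return c,Rw.T,-Rw.T@o
    return c,np.array(c['R']),np.array(c['t'])
def K(c): return np.array([[c['fx'],0,c['cx']],[0,c['fy'],c['cy']],[0,0,1.]]),np.array([c['k1'],0,0,0.])
def w(n,u,v,z,s=None):
    c,R,t=cam(n,s);k,d=K(c)
    a=cv2.undistortPoints(np.array([[[u,v]]],float),k,d)[0,0]
    r=R.T@np.array([a[0],a[1],1]);o=-R.T@t
    return (o+r*(z-o[2])/r[2]).round(4)
def pix(n,X,s=None):
    c,R,t=cam(n,s);k,d=K(c)
    return cv2.projectPoints(np.array(X,float).reshape(-1,1,3),cv2.Rodrigues(R)[0],t,k,d)[0][:,0]
def go(target,yaw):
    """shift (tool axes, /0.1) and z-turn (/120deg) from now to a downward pose; yaw = world angle of tool x"""
    s=env.get_state();R,p=tool(s)
    x=np.array([np.cos(yaw),np.sin(yaw),0]);z=np.array([0,0,-1.]);G=np.c_[x,np.cross(z,x),z]
    print('t',round(s['time_s'],2),'p',p.round(4),'yaw',np.degrees(np.arctan2(R[1,0],R[0,0])).round(2),'shift',(R.T@(np.array(target)-p)/.1).round(3),'turn',(Rn.from_matrix(R.T@G).as_rotvec()/np.radians(120)).round(3))
E
python3 - <<'E'
from h import *
im=cv2.imread('pics/top0.png');a=cv2.resize(im[135:265,150:290],None,fx=4,fy=4,interpolation=cv2.INTER_CUBIC)
b=cv2.resize(im[140:220,285:405],(560,373),interpolation=cv2.INTER_CUBIC)
cv2.imwrite('pics/crop.png',cv2.resize(a,(640,594)))
for n,u,v,z in(('top',217,229,.0),('scene',392,168,0.02),('top',320,182,.067),('scene',325,215,.067),('top',389,173,.062),('scene',266,240,.062),('top',208,168,.084),('top',212,174,.034)): print(n,u,v,z,w(n,u,v,z))
E
```

```text
top 217 229 0.0 [0.4397 0.2797 0.    ]
scene 392 168 0.02 [0.4421 0.2798 0.02  ]
top 320 182 0.067 [ 0.5344 -0.0197  0.067 ]
scene 325 215 0.067 [ 0.548  -0.0189  0.067 ]
top 389 173 0.062 [ 0.545  -0.2084  0.062 ]
scene 266 240 0.062 [ 0.551  -0.2071  0.062 ]
top 208 168 0.084 [0.5943 0.2767 0.084 ]
top 212 174 0.034 [0.5913 0.2803 0.034 ]
```

View pics/crop.png

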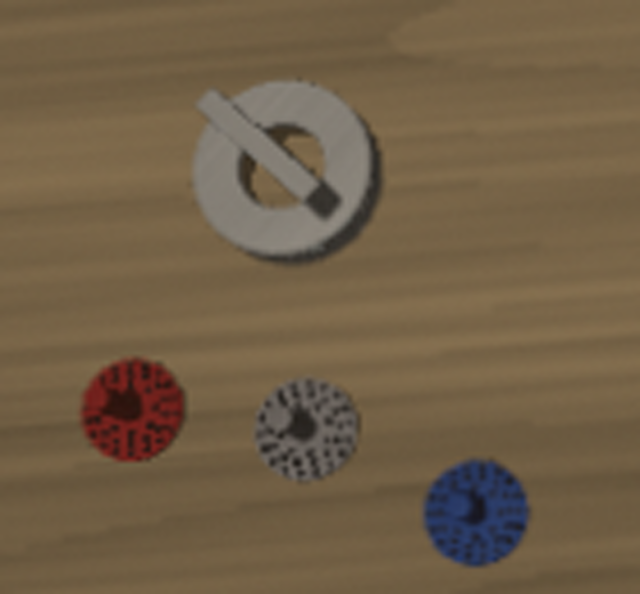

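The crop confirms it: the perforated grey disc sits at crop (305,430) between the red and blue ones, and the ring's bar lies diagonally. I'll approach the grey strainer.

```bash
python3 -c "
from h import *
import math
go([.44,.28,.16],math.radians(158.9))"
```

```text
t 0.1 p [0.2341 0.6058 0.2304] yaw 158.87 shift [-3.095 -2.295  0.708] turn [-0.001  0.    -0.   ]
```

```bash
Z=; python3 -m handwheel '[[[-0.26,-0.19,0],[0,0,0]],[[-0.52,-0.38,0],[0,0,0]],[[-0.78,-0.57,0],[0,0,0]]]' 1
python3 -m handwheel '[[[-0.26,-0.19,0.06],[0,0,0]],[[-0.52,-0.38,0.12],[0,0,0]],[[-0.78,-0.57,0.18],[0,0,0]]]'
python3 -m handwheel '[[[-0.26,-0.19,0.09],[0,0,0]],[[-0.52,-0.38,0.18],[0,0,0]],[[-0.78,-0.57,0.26],[0,0,0]]]'
python3 -m handwheel '[[[-0.26,-0.19,0.09],[0,0,0]],[[-0.52,-0.38,0.18],[0,0,0]],[[-0.76,-0.58,0.27],[0,0,0]],[[-0.76,-0.58,0.27],[0,0,0]],[[-0.76,-0.58,0.27],[0,0,0]]]'
python3 - <<'E'
from h import *
s=env.get_state();im=env.snapshot('wrist');cv2.imwrite('pics/w1.png',im[:,:,::-1])
print(s['joints'],s['ee_pos'])
hsv=cv2.cvtColor(im,cv2.COLOR_RGB2HSV)
print(pix('wrist',[[.44,.28,0.006],[.44,.28,.062]],s))
E
```

```text
time_s: 0.35
ee_pos: [0.2865, 0.524, 0.2305]
orientation: [-0.0, 0.182, 0.983, -0.001]
contact_force: [1.3, -0.4, 0.1]
opening: 1.0
grasp_force: 0.0
time_s: 0.6
ee_pos: [0.3392, 0.4421, 0.2128]
orientation: [-0.0, 0.183, 0.983, -0.0]
contact_force: [0.9, 0.1, -0.7]
opening: 1.003
grasp_force: 0.0
time_s: 0.85
ee_pos: [0.3912, 0.3607, 0.1866]
orientation: [-0.0, 0.183, 0.983, -0.0]
contact_force: [-0.0, -0.3, -0.1]
opening: 0.999
grasp_force: 0.0
time_s: 1.27
ee_pos: [0.4414, 0.2784, 0.1595]
orientation: [-0.001, 0.186, 0.983, -0.001]
contact_force: [-1.1, 0.4, 0.3]
opening: 1.003
grasp_force: 0.0
[-0.83480014  0.24661118  0.22147586  1.92711709 -0.0641131   0.97665284
  0.6133734 ] [0.44137781 0.27841717 0.15947985]
[[323.06673424 186.78675419]
 [323.41592252 202.93325955]]
```

View pics/w1.png

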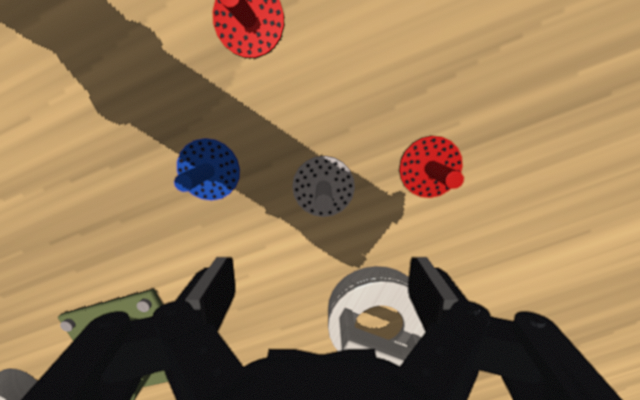

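The grey strainer's disc is at (323,186) and its stem top at about (323,203), both where predicted. The ring is at (375,310). Next I'll refine the disc centre.

Run:
```python
from h import *
s=env.get_state();im=env.snapshot('wrist')
hsv=cv2.cvtColor(im,cv2.COLOR_RGB2HSV)
m=((hsv[...,1]<70)*255).astype('uint8');m[:150]=0;m[222:]=0;m[:,:285]=0;m[:,362:]=0
m=cv2.morphologyEx(m,cv2.MORPH_CLOSE,np.ones((7,7)));m=cv2.morphologyEx(m,cv2.MORPH_OPEN,np.ones((5,5)))
c=max(cv2.findContours(m,0,1)[0],key=cv2.contourArea);e=cv2.fitEllipse(cv2.convexHull(c));print(e,cv2.boundingRect(c))
X=w('wrist',*e[0],.006,s);print(X)
r=np.array([[.032*np.cos(a)+X[0],.032*np.sin(a)+X[1],.006] for a in np.linspace(0,6.28,40)]);p=pix('wrist',r,s);print(p.min(0),p.max(0))
go([X[0],X[1],.035],math.radians(158.9) if 0 else 2.773)
```

```text
((320.9922790527344, 187.13787841796875), (60.360538482666016, 61.80916976928711), 90.70304107666016) (291, 158, 61, 60)
[0.4392 0.2803 0.006 ]
[289.61925298 155.71243397] [352.38027348 216.74237676]
t 1.37 p [0.4405 0.2818 0.1603] yaw 158.92 shift [ 0.006 -0.019  1.253] turn [ 0. -0.  0.]
```

```bash
python3 -m handwheel '[[[0.01,-0.01,0.35],[0,0,0]],[[0.01,-0.01,0.7],[0,0,0]],[[0.01,-0.01,1],[0,0,0]],[[0.01,-0.01,1],[0,0,0]]]' 0
python3 -m handwheel '[[[0,0,0.15],[0,0,0]],[[0,0,0.25],[0,0,0]],[[0,0,0.25],[0,0,0]],[[0,0,0.25],[0,0,0]]]'
python3 -m handwheel '[[[0,0,0],[0,0,0]],[[0,0,0],[0,0,0]],[[0,0,0],[0,0,0]],[[0,0,0],[0,0,0]],[[0,0,0],[0,0,0]],[[0,0,0],[0,0,0]]]' -1
python3 -m handwheel '[[[0,0,-0.3],[0,0,0]],[[0,0,-0.6],[0,0,0]],[[0,0,-0.9],[0,0,0]],[[0,0,-0.9],[0,0,0]]]' -1
python3 -c "
from h import *
go([.541,-.02,.2],np.pi)"
```

```text
time_s: 1.7
ee_pos: [0.4347, 0.2797, 0.0554]
orientation: [-0.004, 0.182, 0.983, -0.004]
contact_force: [-0.7, -0.2, -0.1]
opening: 0.5
grasp_force: 0.0
time_s: 2.03
ee_pos: [0.4397, 0.2813, 0.0361]
orientation: [0.0, 0.183, 0.983, 0.0]
contact_force: [-0.1, 0.4, 0.2]
opening: 0.498
grasp_force: 0.0
time_s: 2.53
ee_pos: [0.4403, 0.2809, 0.0365]
orientation: [0.0, 0.183, 0.983, 0.001]
contact_force: [-1.9, -1.3, 6.8]
opening: 0.164
grasp_force: 58.5
time_s: 2.87
ee_pos: [0.4433, 0.2827, 0.131]
orientation: [0.004, 0.184, 0.983, 0.004]
contact_force: [1.7, 0.2, -0.9]
opening: 0.164
grasp_force: 59.0
t 2.87 p [0.4433 0.2827 0.131 ] yaw 158.84 shift [-2.008 -2.463 -0.703] turn [ 0.004  0.004 -0.176]
```

```bash
python3 -c "
from h import *
go([.62,-.05,.2],np.radians(158.9))"
```

```text
t 2.87 p [0.4433 0.2827 0.131 ] yaw 158.84 shift [-2.853 -2.458 -0.699] turn [ 0.005  0.003 -0.   ]
```

```bash
python3 -m handwheel '[[[-0.24,-0.2,-0.2],[0,0,0]],[[-0.48,-0.4,-0.4],[0,0,0]],[[-0.72,-0.62,-0.6],[0,0,0]]]'
python3 -m handwheel '[[[-0.24,-0.2,-0.02],[0,0,0]],[[-0.48,-0.4,-0.04],[0,0,0]],[[-0.72,-0.62,-0.06],[0,0,0]]]'
python3 -m handwheel '[[[-0.24,-0.2,-0.02],[0,0,0]],[[-0.48,-0.4,-0.04],[0,0,0]],[[-0.72,-0.62,-0.04],[0,0,0]]]'
python3 -m handwheel '[[[-0.24,-0.2,0],[0,0,0]],[[-0.48,-0.4,0],[0,0,0]],[[-0.69,-0.6,0],[0,0,0]],[[-0.69,-0.6,0],[0,0,0]],[[-0.69,-0.6,0],[0,0,0]],[[-0.69,-0.6,0],[0,0,0]]]' | head -2
python3 - <<'E'
from h import *
s=env.get_state();im=env.snapshot('wrist');cv2.imwrite('pics/w2.png',im[:,:,::-1])
import json;json.dump({'ee_pos':list(map(float,s['ee_pos'])),'orientation':list(map(float,s['orientation']))},open('w2.json','w'))
print(s['joints'],s['ee_pos'])
E
```

```text
time_s: 3.12
ee_pos: [0.4842, 0.1961, 0.1855]
orientation: [-0.0, 0.182, 0.983, -0.0]
contact_force: [0.9, 0.7, -0.9]
opening: 0.164
grasp_force: 58.9
time_s: 3.37
ee_pos: [0.5296, 0.1118, 0.1913]
orientation: [0.0, 0.183, 0.983, 0.0]
contact_force: [0.3, -0.2, -1.6]
opening: 0.164
grasp_force: 58.9
time_s: 3.62
ee_pos: [0.5745, 0.0281, 0.195]
orientation: [-0.0, 0.183, 0.983, 0.0]
contact_force: [-0.6, 0.7, -2.3]
opening: 0.164
grasp_force: 58.9
time_s: 4.12
ee_pos: [0.6162, -0.051, 0.1944]
[-0.29013361  0.39643449  0.40110138  1.66714818 -0.16974714  1.11404595
  1.36060096] [ 0.61620928 -0.05104006  0.19440973]
```

View pics/w2.png

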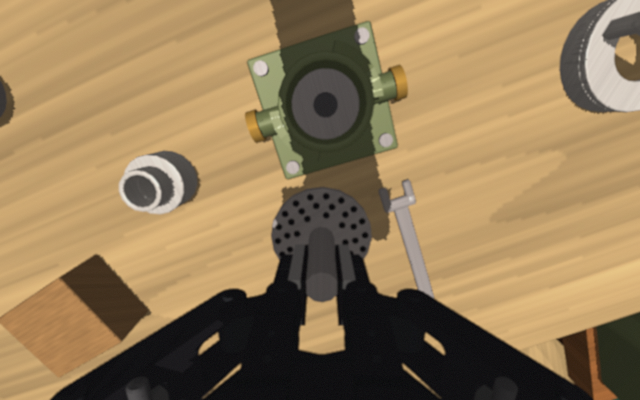

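The housing is at (325,104), with foot corners (248,60), (371,22), (397,147) and (286,179). The strainer is held upright, and the spacer is at (152,185), neck up. The ring is at (615,55).

```bash
cat > e.py <<'E'
from h import *
import json
s=json.load(open('w2.json'));im=cv2.imread('pics/w2.png')
C=np.array([w('wrist',u,v,.01,s) for u,v in((248,60),(371,22),(397,147),(286,179))]);print(C,'mean',C.mean(0))
for a in range(4): d=C[(a+1)%4]-C[a];print(np.linalg.norm(d).round(4),np.degrees(np.arctan2(d[1],d[0])).round(1))
A,B=w('wrist',253,125,.042,s),w('wrist',400,82,.042,s);print('stubs',A,B,(A+B)/2,np.degrees(np.arctan2(*(B-A)[[1,0]])))
hsv=cv2.cvtColor(im,cv2.COLOR_BGR2HSV)
m=((hsv[...,1]<60)*255).astype('uint8');k=np.zeros_like(m);cv2.circle(k,(325,104),45,255,-1);m&=k
m=cv2.morphologyEx(m,cv2.MORPH_OPEN,np.ones((3,3)));c=max(cv2.findContours(m,0,1)[0],key=cv2.contourArea);e=cv2.fitEllipse(cv2.convexHull(c));print(e,'seat',w('wrist',*e[0],.03,s))
print('spacer ring neck', [w('wrist',u,v,.062,s) for u,v in((141,188),)],'ring hole',w('wrist',640,50,.034,s))
# overlay check
def circ(X,r,z): return pix('wrist',[[X[0]+r*np.cos(a),X[1]+r*np.sin(a),z] for a in np.linspace(0,6.29,60)],s).astype(np.int32)
X=w('wrist',*e[0],.03,s)
big=im.copy()
for r,z,col in((.033,.03,(0,0,255)),(.0345,.067,(255,0,0)),(.042,.067,(0,255,255))): cv2.polylines(big,[circ(X,r,z)],True,col,1)
p=s['ee_pos'];cv2.polylines(big,[circ(p,.032,p[2]-.035+.006)],True,(255,0,255),1);cv2.polylines(big,[circ(p,.008,p[2]+.027)],True,(255,0,255),1)
cv2.imwrite('pics/w2o.png',cv2.resize(big[10:310,200:450],(500,600),interpolation=cv2.INTER_CUBIC))
E
python3 e.py
```

```text
[[ 0.4728 -0.0748  0.01  ]
 [ 0.485   0.051   0.01  ]
 [ 0.6095  0.039   0.01  ]
 [ 0.5987 -0.0869  0.01  ]] mean [ 0.5415   -0.017925  0.01    ]
0.1264 84.5
0.1251 -5.5
0.1264 -94.9
0.1265 174.5
stubs [ 0.5336 -0.0896  0.042 ] [0.5474 0.0528 0.042 ] [ 0.5405 -0.0184  0.042 ] 84.4647446305378
((325.05352783203125, 103.22420501708984), (69.20259094238281, 72.41788482666016), 1.5264036655426025) seat [ 0.5398 -0.0181  0.03  ]
spacer ring neck [array([ 0.5481, -0.2097,  0.062 ])] ring hole [0.5997 0.2796 0.034 ]
```

View pics/w2o.png

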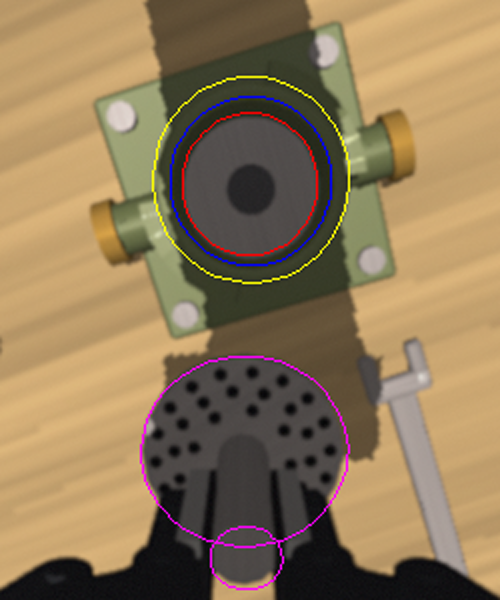

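```bash
python3 -c "
from h import *
go([.5405,-.0182,.14],np.radians(158.9))"
```

```text
t 4.17 p [ 0.6162 -0.0502  0.1945] yaw 158.96 shift [0.821 0.026 0.547] turn [ 0.    -0.001  0.001]
```

```bash
python3 -m handwheel '[[[0.27,0.01,0.1],[0,0,0]],[[0.54,0.02,0.3],[0,0,0]],[[0.82,0.03,0.52],[0,0,0]],[[0.82,0.03,0.52],[0,0,0]],[[0.82,0.03,0.52],[0,0,0]],[[0.82,0.03,0.52],[0,0,0]]]' |head -3
python3 - <<'E'
from h import *
go([.5405,-.0182,.0665],np.radians(158.9))
import time
P=[]
for i in range(2): s=env.get_state();P.append(s['ee_pos']);env.snapshot('top')
print(P)
go([.5405,-.0182,.0665],np.radians(158.9))
E
```

```text
time_s: 4.67
ee_pos: [0.5419, -0.0181, 0.1438]
orientation: [0.001, 0.182, 0.983, 0.0]
t 4.67 p [ 0.5419 -0.0181  0.1438] yaw 159.01 shift [ 0.014 -0.007  0.773] turn [0.001 0.001 0.001]
[array([ 0.54194497, -0.01805637,  0.14380153]), array([ 0.54292592, -0.01856288,  0.14435359])]
t 4.77 p [ 0.5433 -0.019   0.1446] yaw 158.92 shift [ 0.031 -0.004  0.781] turn [0.001 0.001 0.   ]
```

```bash
python3 -m handwheel '[[[0.02,0,0.2],[0,0,0]],[[0.02,0,0.37],[0,0,0]],[[0.02,0,0.37],[0,0,0]],[[0.02,0,0.37],[0,0,0]]]' |head -4
python3 -m handwheel '[[[0,0,0.05],[0,0,0]],[[0,0,0.1],[0,0,0]],[[0,0,0.14],[0,0,0]],[[0,0,0.14],[0,0,0]]]' |head -4
```

```text
time_s: 5.1
ee_pos: [0.5401, -0.0189, 0.1064]
orientation: [-0.0, 0.183, 0.983, -0.0]
contact_force: [-0.7, -0.2, -0.3]
time_s: 5.43
ee_pos: [0.5393, -0.0187, 0.0918]
orientation: [-0.0, 0.183, 0.983, -0.0]
contact_force: [-0.5, -0.4, -0.4]
```

```bash
python3 -m handwheel '[[[-0.01,0,0.08],[0,0,0]],[[-0.01,0,0.16],[0,0,0]],[[-0.01,0,0.24],[0,0,0]],[[-0.01,0,0.25],[0,0,0]],[[-0.01,0,0.25],[0,0,0]]]' |head -4
python3 -m handwheel '[[[0,0,0],[0,0,0]],[[0,0,0],[0,0,0]],[[0,0,0],[0,0,0]],[[0,0,0],[0,0,0]]]' -0.2
python3 -m handwheel '[[[0,0,-0.1],[0,0,0]],[[0,0,-0.3],[0,0,0]],[[0,0,-0.6],[0,0,0]],[[0,0,-1],[0,0,0]],[[0,0,-1],[0,0,0]]]' 0.4
python3 -c "
from h import *
go([.547,-.209,.17],np.radians(158.9))"
```

```text
time_s: 5.85
ee_pos: [0.5403, -0.0191, 0.0669]
orientation: [-0.0, 0.183, 0.983, -0.0]
contact_force: [0.2, 0.5, -1.7]
time_s: 6.18
ee_pos: [0.5406, -0.019, 0.0675]
orientation: [0.0, 0.183, 0.983, 0.0]
contact_force: [-0.8, -0.2, -0.3]
opening: 0.402
grasp_force: 0.0
time_s: 6.6
ee_pos: [0.5457, -0.0196, 0.1752]
orientation: [0.007, 0.184, 0.983, 0.002]
contact_force: [1.6, -0.8, 1.0]
opening: 0.702
grasp_force: 0.0
t 6.6 p [ 0.5457 -0.0196  0.1752] yaw 158.84 shift [-0.695 -1.762  0.05 ] turn [ 0.003  0.006 -0.001]
```

```bash
python3 -m handwheel '[[[-0.12,-0.3,0],[0,0,0]],[[-0.24,-0.6,0],[0,0,0]],[[-0.36,-0.9,0],[0,0,0]]]' 1 |head -2
python3 -m handwheel '[[[-0.12,-0.3,0],[0,0,0]],[[-0.24,-0.6,0.05],[0,0,0]],[[-0.33,-0.86,0.05],[0,0,0]],[[-0.33,-0.86,0.05],[0,0,0]],[[-0.33,-0.86,0.05],[0,0,0]],[[-0.33,-0.86,0.05],[0,0,0]]]'|head -2
python3 - <<'E'
from h import *
s=env.get_state();im=env.snapshot('wrist');s2=env.get_state();print(s['ee_pos'],s2['ee_pos'])
X=[.547,-.209]
b=im[:,:,::-1].copy()
for r,z,col in((.032,.038,(0,0,255)),(.032,0,(0,0,255)),(.021,.062,(255,0,0)),(.016,.062,(0,255,255))):
    cv2.polylines(b,[pix('wrist',[[X[0]+r*np.cos(a),X[1]+r*np.sin(a),z] for a in np.linspace(0,6.29,60)],s).astype(np.int32)],True,col,1)
cv2.imwrite('pics/w3.png',cv2.resize(b[80:300,200:450],(682,600),interpolation=cv2.INTER_CUBIC))
E
```

```text
time_s: 6.85
ee_pos: [0.5421, -0.1165, 0.1686]
time_s: 7.35
ee_pos: [0.5417, -0.2073, 0.1626]
[ 0.54169182 -0.20729925  0.16262554] [ 0.5418806  -0.20651286  0.16253864]
```

View pics/w3.png

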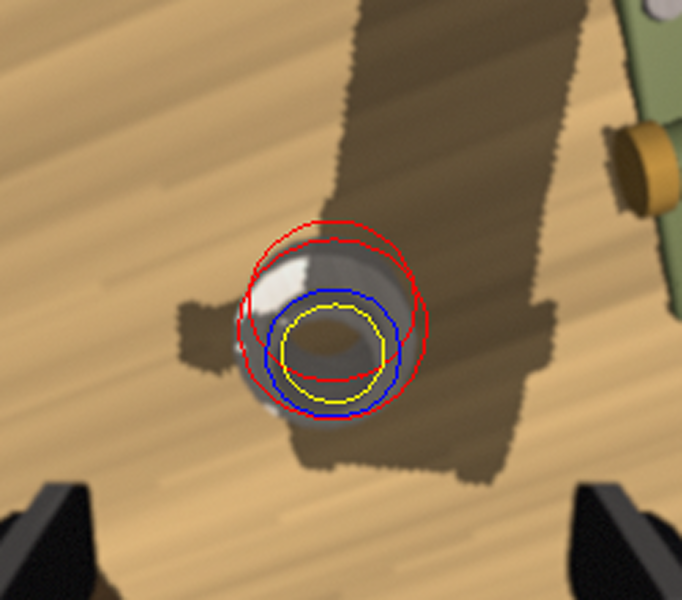

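The spacer sits about (-3,+2.5) px off the overlay, so I'll use (0.548,-0.212).

```bash
python3 -c "
from h import *
go([.548,-.212,.034],np.radians(158.9))"
```

```text
t 7.4 p [ 0.5419 -0.2065  0.1625] yaw 158.98 shift [-0.077 -0.031  1.285] turn [0.001 0.    0.001]
```

```bash
python3 -m handwheel '[[[-0.08,-0.03,0.3],[0,0,0]],[[-0.08,-0.03,0.6],[0,0,0]],[[-0.08,-0.03,0.8],[0,0,0]],[[-0.08,-0.03,0.95],[0,0,0]],[[-0.08,-0.03,0.95],[0,0,0]]]' |head -4
python3 -m handwheel '[[[0,0,0.15],[0,0,0]],[[0,0,0.33],[0,0,0]],[[0,0,0.33],[0,0,0]],[[0,0,0.33],[0,0,0]],[[0,0,0.33],[0,0,0]]]' |head -4
python3 -m handwheel '[[[0,0,0],[0,0,0]],[[0,0,0],[0,0,0]],[[0,0,0],[0,0,0]],[[0,0,0],[0,0,0]],[[0,0,0],[0,0,0]],[[0,0,0],[0,0,0]]]' -1
python3 -m handwheel '[[[0,0,0],[0,0,0]]]'
```

```text
time_s: 7.82
ee_pos: [0.5459, -0.2105, 0.0641]
orientation: [-0.003, 0.182, 0.983, 0.001]
contact_force: [-0.4, 1.1, -0.6]
time_s: 8.23
ee_pos: [0.5489, -0.2135, 0.0357]
orientation: [0.001, 0.183, 0.983, 0.0]
contact_force: [0.8, 0.1, -0.1]
time_s: 8.73
ee_pos: [0.5493, -0.2133, 0.0366]
orientation: [0.001, 0.183, 0.983, 0.001]
contact_force: [-2.4, 2.3, 12.0]
opening: 0.476
grasp_force: 60.6
time_s: 8.82
ee_pos: [0.5493, -0.2133, 0.0366]
orientation: [0.001, 0.183, 0.983, 0.001]
contact_force: [-3.2, 3.8, 12.2]
opening: 0.478
grasp_force: 60.6
```

```bash
python3 -m handwheel '[[[0,0,-0.2],[0,0,0]],[[0,0,-0.6],[0,0,0]],[[0,0,-0.95],[0,0,0]],[[0,0,-0.95],[0,0,0]]]' |head -4
python3 -c "
from h import *
go([.5405,-.0182,.16],np.radians(158.9))
go([.62,-.05,.19],np.radians(158.9))"
```

```text
time_s: 9.15
ee_pos: [0.5523, -0.2162, 0.1365]
orientation: [0.007, 0.184, 0.983, -0.001]
contact_force: [0.7, -0.9, -0.0]
t 9.15 p [ 0.5523 -0.2162  0.1365] yaw 158.83 shift [ 0.822  1.804 -0.244] turn [ 0.001  0.006 -0.001]
t 9.15 p [ 0.5523 -0.2162  0.1365] yaw 158.83 shift [-0.038  1.795 -0.532] turn [ 0.001  0.006 -0.001]
```

```bash
python3 -m handwheel '[[[0,0.3,-0.2],[0,0,0]],[[0,0.6,-0.4],[0,0,0]],[[-0.02,0.9,-0.5],[0,0,0]]]' |head -3
python3 -m handwheel '[[[0,0.3,0],[0,0,0]],[[0,0.6,0],[0,0,0]],[[-0.02,0.9,0],[0,0,0]],[[-0.02,0.9,0],[0,0,0]],[[-0.02,0.9,0],[0,0,0]],[[-0.02,0.9,0],[0,0,0]]]' |head -3
python3 - <<'E'
from h import *
import json
s=env.get_state();im=env.snapshot('wrist')
s2=env.get_state();s={'ee_pos':(s['ee_pos']+s2['ee_pos'])/2,'orientation':s['orientation']}
p=s['ee_pos'];print(p,s2['ee_pos'])
b=im[:,:,::-1].copy()
def circ(X,r,z,col): cv2.polylines(b,[pix('wrist',[[X[0]+r*np.cos(a),X[1]+r*np.sin(a),z] for a in np.linspace(0,6.29,60)],s).astype(np.int32)],True,col,1)
H=[.5405,-.0182]
circ(H,.033,.036,(0,0,255));circ(H,.042,.067,(0,255,255));circ(H,.008,.092,(0,255,0))
circ(p,.032,p[2]-.0366+.038,(255,0,255));circ(p,.032,p[2]-.0366,(255,0,0))
cv2.imwrite('pics/w4.png',cv2.resize(b[:300,200:450],(500,600),interpolation=cv2.INTER_CUBIC))
go([.5405,-.0182,.15],np.radians(158.9))
E
```

```text
time_s: 9.4
ee_pos: [0.5827, -0.1304, 0.1814]
orientation: [0.001, 0.184, 0.983, 0.0]
time_s: 9.9
ee_pos: [0.6158, -0.048, 0.1788]
orientation: [-0.0, 0.183, 0.983, -0.001]
[ 0.61572529 -0.04842349  0.17884113] [ 0.6156468  -0.04889464  0.17892964]
t 9.95 p [ 0.6156 -0.0489  0.1789] yaw 158.77 shift [0.811 0.014 0.29 ] turn [-0.001 -0.    -0.001]
```

View pics/w4.png

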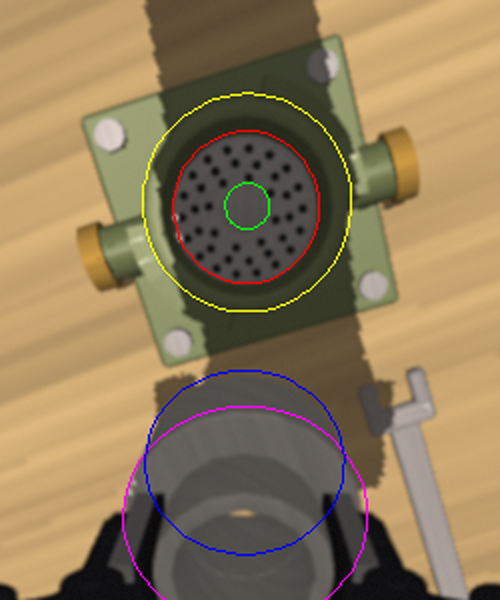

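The strainer lies centred in the bore, and the held spacer matches its overlay. Now I'll insert the spacer.

```bash
python3 -m handwheel '[[[0.27,0,0],[0,0,0]],[[0.54,0.01,0.1],[0,0,0]],[[0.82,0.01,0.22],[0,0,0]],[[0.82,0.01,0.27],[0,0,0]],[[0.82,0.01,0.27],[0,0,0]],[[0.82,0.01,0.27],[0,0,0]],[[0.82,0.01,0.27],[0,0,0]],[[0.82,0.01,0.27],[0,0,0]]]' |head -4
python3 -c "
from h import *
go([.5405,-.0182,.0726],np.radians(158.9))"
```

```text
time_s: 10.62
ee_pos: [0.5417, -0.0178, 0.1531]
orientation: [0.001, 0.184, 0.983, 0.0]
contact_force: [-0.1, -0.0, -0.6]
t 10.62 p [ 0.5417 -0.0178  0.1531] yaw 158.79 shift [ 0.011 -0.008  0.805] turn [ 0.     0.001 -0.001]
```

```bash
python3 -m handwheel '[[[0.01,-0.01,0.2],[0,0,0]],[[0.01,-0.01,0.4],[0,0,0]],[[0.01,-0.01,0.44],[0,0,0]],[[0.01,-0.01,0.44],[0,0,0]],[[0.01,-0.01,0.44],[0,0,0]]]' |head -4
python3 -m handwheel '[[[0,0,0.05],[0,0,0]],[[0,0,0.1],[0,0,0]],[[0,0,0.14],[0,0,0]],[[0,0,0.14],[0,0,0]]]' |head -4
```

```text
time_s: 11.03
ee_pos: [0.5398, -0.0177, 0.1089]
orientation: [0.0, 0.184, 0.983, -0.0]
contact_force: [1.0, 0.6, -1.3]
time_s: 11.37
ee_pos: [0.5387, -0.0173, 0.0937]
orientation: [-0.0, 0.183, 0.983, -0.0]
contact_force: [0.1, -0.3, -1.8]
```

```bash
python3 -m handwheel '[[[-0.01,-0.01,0.07],[0,0,0]],[[-0.01,-0.01,0.14],[0,0,0]],[[-0.01,-0.01,0.2],[0,0,0]],[[-0.01,-0.01,0.2],[0,0,0]],[[-0.01,-0.01,0.2],[0,0,0]]]' |head -4
python3 -m handwheel '[[[0,0,0.01],[0,0,0]],[[0,0,0.01],[0,0,0]],[[0,0,0.01],[0,0,0]]]' |head -4
```

```text
time_s: 11.78
ee_pos: [0.5392, -0.0188, 0.0738]
orientation: [-0.0, 0.183, 0.983, -0.0]
contact_force: [-0.4, 0.1, -1.1]
time_s: 12.03
ee_pos: [0.5395, -0.0186, 0.0734]
orientation: [0.0, 0.183, 0.983, 0.0]
contact_force: [-1.0, 0.2, -1.1]
```

```bash
python3 -m handwheel '[[[0,0,0],[0,0,0]],[[0,0,0],[0,0,0]],[[0,0,0],[0,0,0]],[[0,0,0],[0,0,0]]]' 0.6
python3 -m handwheel '[[[0,0,-0.1],[0,0,0]],[[0,0,-0.4],[0,0,0]],[[0,0,-0.8],[0,0,0]],[[0,0,-1],[0,0,0]],[[0,0,-1],[0,0,0]]]' 0.6 | head -3
python3 -c "
from h import *
a=w('top',195.5,156.9,.084);b=w('top',221,179.9,.084);print(a,b,(a+b)/2,np.degrees(np.arctan2(*(b-a)[[1,0]])))
go([.596,.278,.19],np.radians(158.9))"
```

```text
time_s: 12.37
ee_pos: [0.5398, -0.0187, 0.0735]
orientation: [0.0, 0.183, 0.983, 0.0]
contact_force: [0.3, 0.2, 0.5]
opening: 0.802
grasp_force: 0.0
time_s: 12.78
ee_pos: [0.5435, -0.019, 0.1793]
orientation: [0.005, 0.184, 0.983, 0.002]
[0.6286 0.3105 0.084 ] [0.5583 0.2423 0.084 ] [0.59345 0.2764  0.084  ] -135.86867810568842
t 12.78 p [ 0.5435 -0.019   0.1793] yaw 158.85 shift [ 0.581  2.96  -0.097] turn [ 0.003  0.005 -0.   ]
```

```bash
python3 -m handwheel '[[[0.06,0.33,0],[0,0,0]],[[0.12,0.66,0],[0,0,0]],[[0.18,0.98,-0.04],[0,0,0]]]' 1 |head -2
python3 -m handwheel '[[[0.06,0.33,0],[0,0,0]],[[0.12,0.66,0],[0,0,0]],[[0.18,0.98,-0.04],[0,0,0]]]' |head -2
python3 -m handwheel '[[[0.06,0.33,0],[0,0,0]],[[0.12,0.66,0],[0,0,0]],[[0.2,0.98,-0.02],[0,0,0]],[[0.2,0.98,-0.02],[0,0,0]]]' |head -2
python3 -m handwheel '[[[0,0,0],[0,0,-0.055]],[[0,0,0],[0,0,-0.11]],[[0,0,0],[0,0,-0.165]],[[0,0,0],[0,0,-0.22]],[[0,0,0],[0,0,-0.275]],[[0,0,0],[0,0,-0.33]],[[0,0,0],[0,0,-0.385]],[[0,0,0],[0,0,-0.44]],[[0,0,0],[0,0,-0.495]],[[0,0,0],[0,0,-0.54]]]' |head -3
python3 -m handwheel '[[[0,0,0],[0,0,0]],[[0,0,0],[0,0,0]],[[0,0,0],[0,0,0]]]' |head -3
python3 - <<'E'
from h import *
s=env.get_state();im=env.snapshot('wrist');s2=env.get_state()
print(s2['joints']);import json
json.dump({'ee_pos':list(map(float,s['ee_pos'])),'orientation':list(map(float,s['orientation']))},open('w5.json','w'))
cv2.imwrite('pics/w5.png',im[:,:,::-1])
go([.594,.277,.12],np.radians(224.5))
E
```

```text
time_s: 13.03
ee_pos: [0.5574, 0.08, 0.1771]
time_s: 13.28
ee_pos: [0.5758, 0.1787, 0.1806]
time_s: 13.62
ee_pos: [0.5917, 0.286, 0.1828]
time_s: 14.45
ee_pos: [0.5929, 0.2752, 0.183]
orientation: [-0.0, -0.374, 0.927, -0.0]
time_s: 14.7
ee_pos: [0.5931, 0.2755, 0.1832]
orientation: [-0.0, -0.371, 0.929, -0.0]
[-0.55952209  0.44318836  0.08102277  1.58228914 -0.03852028  1.11789416
  1.86196596]
t 14.75 p [0.5932 0.2756 0.1832] yaw -136.42 shift [-0.016  0.004  0.632] turn [-0.    -0.    -0.008]
```

View pics/w5.png

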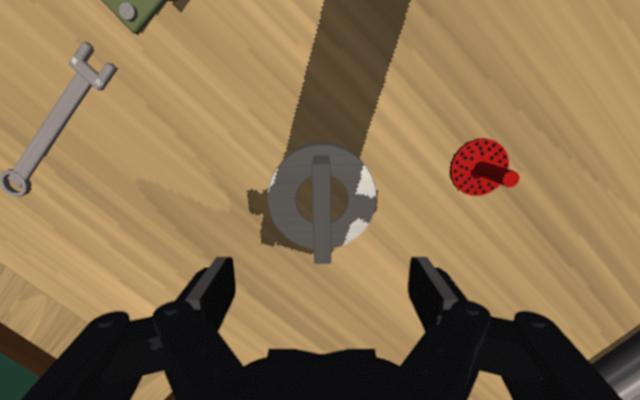

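The ring's disc is centred near (322,197). The bar runs from (321,163) to (323,263), nearly aligned with the tool's x.

Run:
```python
from h import *
import json
s=json.load(open('w5.json'));R,p=tool(s)
print('bar',a:=w('wrist',321,163,.084,s),b:=w('wrist',322.8,263,.084,s),(a+b)/2,np.linalg.norm(a-b),np.degrees(np.arctan2(*(a-b)[[1,0]])))
print('flat',w('wrist',322.5,197,.034,s))
# fit: circle z=.034 r=.056
for X in ([.594,.277],[.595,.279],[.597,.28]):
  q=pix('wrist',[[X[0]+.056*np.cos(t),X[1]+.056*np.sin(t),.034] for t in np.linspace(0,6.29,90)],s);print(X,q.min(0),q.max(0),pix('wrist',[[*X,.084]],s))
```

```text
bar [0.5677 0.2498 0.084 ] [0.6322 0.3133 0.084 ] [0.59995 0.28155 0.084  ] 0.09051243008559655 -135.44761417086053
flat [0.5978 0.2805 0.034 ]
[0.594, 0.277] [267.04236562 135.29619967] [378.26356266 242.97258688] [[322.8795986  207.37187747]]
[0.595, 0.279] [267.90707573 137.54268619] [378.90099626 244.77794588] [[323.77167666 209.72688609]]
[0.597, 0.28] [267.37434502 139.81819739] [378.13452671 246.60669273] [[322.999063   212.11027705]]
```

```bash
python3 -c "
from h import *
go([.599,.281,.055],np.radians(224.6))"
```

```text
t 14.75 p [0.5932 0.2756 0.1832] yaw -136.42 shift [-8.000e-02 -1.000e-03  1.282e+00] turn [-0.    -0.    -0.009]
```

```bash
python3 -m handwheel '[[[-0.08,0,0.3],[0,0,-0.009]],[[-0.08,0,0.6],[0,0,-0.009]],[[-0.08,0,0.8],[0,0,-0.009]],[[-0.08,0,0.95],[0,0,-0.009]],[[-0.08,0,0.95],[0,0,-0.009]]]' 0.4 |head -4
python3 -m handwheel '[[[0,0,0.15],[0,0,0]],[[0,0,0.33],[0,0,0]],[[0,0,0.33],[0,0,0]],[[0,0,0.33],[0,0,0]],[[0,0,0.33],[0,0,0]]]' |head -4
python3 -c "
from h import *
go([.599,.281,.055],np.radians(224.6))"
```

```text
time_s: 15.17
ee_pos: [0.5963, 0.2801, 0.0843]
orientation: [-0.004, -0.38, 0.925, -0.0]
contact_force: [-0.7, 0.8, -0.0]
time_s: 15.58
ee_pos: [0.6, 0.2817, 0.0568]
orientation: [0.001, -0.381, 0.925, 0.0]
contact_force: [0.8, 0.4, 0.1]
t 15.58 p [0.6    0.2817 0.0568] yaw -135.26 shift [0.012 0.002 0.018] turn [-0.     0.001  0.001]
```

```bash
python3 -m handwheel '[[[0.01,0,0.02],[0,0,0]],[[0.01,0,0.02],[0,0,0]],[[0.01,0,0.02],[0,0,0]],[[0.01,0,0.02],[0,0,0]],[[0.01,0,0.02],[0,0,0]],[[0.01,0,0.02],[0,0,0]],[[0.01,0,0.02],[0,0,0]]]' -1
python3 -m handwheel '[[[0,0,-0.1],[0,0,0]],[[0,0,-0.4],[0,0,0]],[[0,0,-0.7],[0,0,0]],[[0,0,-1],[0,0,0]]]' |head -3
python3 -m handwheel '[[[0,0,-0.2],[0,0,0]],[[0,0,-0.43],[0,0,0]],[[0,0,-0.43],[0,0,0]],[[0,0,-0.43],[0,0,0]],[[0,0,-0.43],[0,0,0]]]' 
python3 -c "
from h import *
go([.5405,-.0182,.21],np.radians(224.6))"
```

```text
time_s: 16.17
ee_pos: [0.5987, 0.2809, 0.0541]
orientation: [0.001, -0.381, 0.925, 0.0]
contact_force: [-1.5, 0.2, 5.4]
opening: 0.178
grasp_force: 59.4
time_s: 16.5
ee_pos: [0.5973, 0.2798, 0.1533]
orientation: [-0.002, -0.381, 0.925, -0.0]
time_s: 16.92
ee_pos: [0.5971, 0.2799, 0.1942]
orientation: [-0.002, -0.381, 0.925, -0.0]
contact_force: [-1.0, -0.5, -3.2]
opening: 0.178
grasp_force: 59.0
t 16.92 p [0.5971 0.2799 0.1942] yaw -135.24 shift [ 2.501 -1.718 -0.151] turn [ 0.    -0.002  0.001]
```

```bash
python3 -m handwheel '[[[0.27,-0.19,0],[0,0,0]],[[0.55,-0.38,0],[0,0,0]],[[0.83,-0.57,0],[0,0,0]]]' |head -2
python3 -m handwheel '[[[0.27,-0.19,0],[0,0,0]],[[0.55,-0.38,0],[0,0,0]],[[0.83,-0.57,0],[0,0,0]]]' |head -2
python3 -m handwheel '[[[0.27,-0.19,0],[0,0,0]],[[0.55,-0.38,0],[0,0,0]],[[0.83,-0.57,0],[0,0,0]]]' |head -2
python3 -m handwheel '[[[0,0,0],[0,0,0.055]],[[0,0,0],[0,0,0.11]],[[0,0,0],[0,0,0.165]],[[0,0,0],[0,0,0.22]],[[0,0,0],[0,0,0.275]],[[0,0,0],[0,0,0.33]],[[0,0,0],[0,0,0.385]],[[0,0,0],[0,0,0.418]],[[0,0,0],[0,0,0.418]],[[0,0,0],[0,0,0.418]]]' |head -3
python3 - <<'E'
from h import *
import json
go([.5405,-.0182,.17],np.radians(174.5))
s=env.get_state();im=env.snapshot('wrist');s2=env.get_state();print(s2['joints'],s2['ee_pos']);p=s['ee_pos'];R,_=tool(s)
b=im[:,:,::-1].copy();cv2.imwrite('pics/w6raw.png',b)
json.dump({'ee_pos':list(map(float,s['ee_pos'])),'orientation':list(map(float,s['orientation']))},open('w6.json','w'))
def circ(X,r,z,col): cv2.polylines(b,[pix('wrist',[[X[0]+r*np.cos(a),X[1]+r*np.sin(a),z] for a in np.linspace(0,6.29,90)],s).astype(np.int32)],True,col,1)
H=[.5405,-.0182]
circ(p,.056,p[2]-.0541+.034,(255,0,255));circ(p,.056,p[2]-.0541,(255,0,0));circ(p,.027,p[2]-.0541+.034,(0,255,0))
cv2.polylines(b,[pix('wrist',[p+R@np.array([x,y,-.0299]) for x,y in((.046,.008),(-.046,.008),(-.046,-.008),(.046,-.008))],s).astype(np.int32)],True,(0,0,255),1)
circ(H,.021,.098,(0,255,255))
cv2.imwrite('pics/w6.png',cv2.resize(b[50:350,180:480],(600,600),interpolation=cv2.INTER_CUBIC))
E
```

```text
time_s: 17.17
ee_pos: [0.5775, 0.1805, 0.1932]
time_s: 17.42
ee_pos: [0.5586, 0.0809, 0.1937]
time_s: 17.67
ee_pos: [0.5397, -0.0177, 0.1939]
time_s: 18.5
ee_pos: [0.5407, -0.0161, 0.1945]
orientation: [-0.002, 0.046, 0.999, -0.0]
t 18.5 p [ 0.5407 -0.0161  0.1945] yaw 174.71 shift [-0.001 -0.021  0.245] turn [-0.    -0.002  0.002]
[-0.31941219  0.24796465  0.31960208  1.84680929 -0.08806391  1.06322915
  1.51244859] [ 0.5409551  -0.01613674  0.1948893 ]
```

View pics/w6.png

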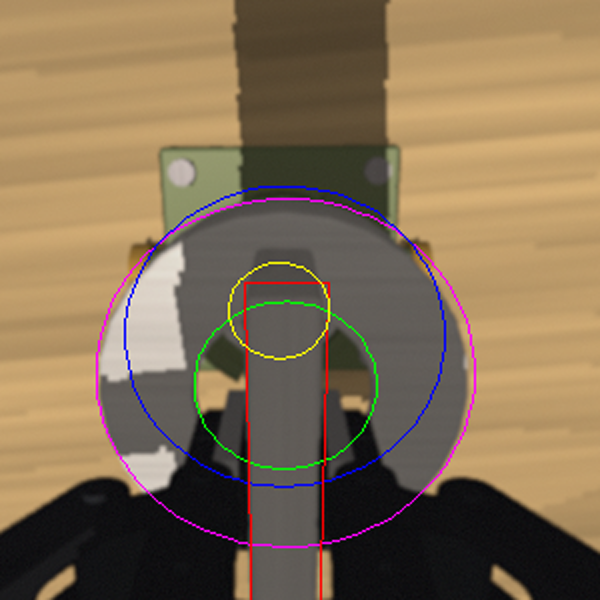

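Run:
```python
from h import *
import json
s=json.load(open('w6.json'));im=cv2.imread('pics/w6raw.png');g=im.astype(int)
for x in (295,322,350): print('col',x,[(y,*g[y,x-1:x+2].mean(0).astype(int)) for y in range(139,162)])
for y in (225,235,245): print('row',y,[(x,*g[y,x]) for x in list(range(224,234))+list(range(408,422))])
print('bar front',[(y,g[y,318:328].mean().astype(int)) for y in range(168,200)])
R,p=tool(s)
for dx in(0,-.004):
 for dz in (0,-.003):
  c=p+R@np.array([dx,0,0])
  f=lambda z,r:pix('wrist',[[c[0]+r*np.cos(a),c[1]+r*np.sin(a),p[2]-.0541+z+dz] for a in np.linspace(0,6.29,360)],s)
  t=f(.034,.056);bt=f(0,.056);print(dx,dz,'top',t.min(0).round(1),t.max(0).round(1),'bot',bt.min(0).round(1),'barfront',pix('wrist',[p+R@np.array([dx+.046,0,-.0299-dz]),p+R@np.array([dx+.046,0,-.0059-dz])],s).round(1).tolist())
```

```text
col 295 [(139, np.int64(107), np.int64(149), np.int64(144)), (140, np.int64(107), np.int64(148), np.int64(144)), (141, np.int64(107), np.int64(148), np.int64(143)), (142, np.int64(106), np.int64(148), np.int64(142)), (143, np.int64(106), np.int64(147), np.int64(142)), (144, np.int64(106), np.int64(147), np.int64(142)), (145, np.int64(106), np.int64(147), np.int64(141)), (146, np.int64(104), np.int64(146), np.int64(140)), (147, np.int64(104), np.int64(146), np.int64(140)), (148, np.int64(105), np.int64(147), np.int64(141)), (149, np.int64(105), np.int64(146), np.int64(141)), (150, np.int64(104), np.int64(146), np.int64(141)), (151, np.int64(102), np.int64(143), np.int64(138)), (152, np.int64(96), np.int64(130), np.int64(126)), (153, np.int64(82), np.int64(104), np.int64(103)), (154, np.int64(72), np.int64(80), np.int64(83)), (155, np.int64(69), np.int64(72), np.int64(76)), (156, np.int64(70), np.int64(73), np.int64(76)), (157, np.int64(71), np.int64(74), np.int64(78)), (158, np.int64(74), np.int64(77), np.int64(81)), (159, np.int64(80), np.int64(84), np.int64(88)), (160, np.int64(87),
[... 6458 characters left out ...]
), (186, np.int64(74)), (187, np.int64(75)), (188, np.int64(75)), (189, np.int64(75)), (190, np.int64(75)), (191, np.int64(75)), (192, np.int64(75)), (193, np.int64(74)), (194, np.int64(74)), (195, np.int64(74)), (196, np.int64(74)), (197, np.int64(76)), (198, np.int64(80)), (199, np.int64(85))]
0 0 top [228.1 149.2] [417.5 323.4] bot [242.5 143. ] barfront [[323.6, 191.0], [323.2, 177.7]]
0 -0.003 top [229.5 148.6] [415.9 320.3] bot [243.6 142.5] barfront [[323.6, 189.1], [323.1, 176.4]]
-0.004 0 top [228.7 156.7] [416.8 328.4] bot [243.  149.2] barfront [[323.6, 200.9], [323.2, 186.1]]
-0.004 -0.003 top [230.2 155.9] [415.3 325.3] bot [244.  148.7] barfront [[323.5, 198.8], [323.1, 184.6]]
```

The ring sits about 3–3.5 mm toward tool −x in the grip, because the front edge is at row 156 against the predicted 149. I'll compensate for that and lower with force checks.

```bash
python3 -c "
from h import *
go([.5373,-.0172,.135],np.radians(174.5))"
```

```text
t 18.55 p [ 0.541  -0.0161  0.1949] yaw 174.7 shift [ 0.034 -0.014  0.599] turn [-0.    -0.001  0.002]
```

```bash
python3 -m handwheel '[[[0.03,-0.01,0.2],[0,0,0.002]],[[0.03,-0.01,0.4],[0,0,0.002]],[[0.03,-0.01,0.57],[0,0,0.002]],[[0.03,-0.01,0.57],[0,0,0.002]],[[0.03,-0.01,0.57],[0,0,0.002]],[[0.03,-0.01,0.57],[0,0,0.002]],[[0.03,-0.01,0.57],[0,0,0.002]]]' |head -4
python3 -c "
from h import *
go([.5373,-.0172,.103],np.radians(174.5))"
python3 -m handwheel '[[[0,0,0],[0,0,0]],[[0,0,0],[0,0,0]],[[0,0,0],[0,0,0]]]' |head -4
```

```text
time_s: 19.13
ee_pos: [0.54, -0.0169, 0.1406]
orientation: [0.001, 0.049, 0.999, 0.0]
contact_force: [-0.5, 0.4, -3.6]
t 19.13 p [ 0.54   -0.0169  0.1406] yaw 174.37 shift [ 0.027 -0.005  0.376] turn [ 0.     0.001 -0.001]
time_s: 19.38
ee_pos: [0.5392, -0.0169, 0.1399]
orientation: [0.001, 0.049, 0.999, 0.0]
contact_force: [-0.8, -0.6, -4.0]
```

```bash
python3 -m handwheel '[[[0.02,0,0.05],[0,0,0]],[[0.02,0,0.1],[0,0,0]],[[0.02,0,0.15],[0,0,0]],[[0.02,0,0.15],[0,0,0]],[[0.02,0,0.15],[0,0,0]]]' |head -4
python3 -m handwheel '[[[0,0,0.03],[0,0,0]],[[0,0,0.06],[0,0,0]],[[0,0,0.06],[0,0,0]],[[0,0,0.06],[0,0,0]]]' |head -4
python3 -m handwheel '[[[0,0,0.03],[0,0,0]],[[0,0,0.06],[0,0,0]],[[0,0,0.06],[0,0,0]],[[0,0,0.06],[0,0,0]]]' |head -4
python3 -c "
from rig import env
s=env.get_state();print(s['contact_force'],s['torque'])"
```

```text
time_s: 19.8
ee_pos: [0.5363, -0.0167, 0.1236]
orientation: [-0.001, 0.049, 0.999, -0.0]
contact_force: [0.7, -0.6, -2.6]
time_s: 20.13
ee_pos: [0.5367, -0.0167, 0.1181]
orientation: [-0.0, 0.049, 0.999, 0.0]
contact_force: [0.4, 0.2, -2.7]
time_s: 20.47
ee_pos: [0.5366, -0.0167, 0.112]
orientation: [-0.0, 0.049, 0.999, 0.0]
contact_force: [-0.0, 0.1, -2.5]
[-0.03265311  0.11162704 -2.46265491] [ 0.01685869 -0.00461215 -0.00314367]
```

No contact, and the skirt is already past the ribs. I'll continue to the shoulder.

```bash
python3 -m handwheel '[[[0,0,0.03],[0,0,0]],[[0,0,0.06],[0,0,0]],[[0,0,0.06],[0,0,0]],[[0,0,0.06],[0,0,0]]]' |head -4
python3 -m handwheel '[[[0,0,0.02],[0,0,0]],[[0,0,0.03],[0,0,0]],[[0,0,0.03],[0,0,0]]]' |head -4
python3 -c "
from h import *
go([.5373,-.0172,.103],np.radians(174.5))
s=env.get_state();print(s['contact_force'],s['torque'],s['joints'])"
```

```text
time_s: 20.8
ee_pos: [0.5366, -0.0167, 0.106]
orientation: [-0.0, 0.049, 0.999, 0.0]
contact_force: [0.8, -0.2, -2.8]
time_s: 21.05
ee_pos: [0.5367, -0.0167, 0.1031]
orientation: [-0.0, 0.049, 0.999, 0.0]
contact_force: [0.1, -1.1, -4.0]
t 21.05 p [ 0.5367 -0.0167  0.1031] yaw 174.35 shift [-0.007 -0.005  0.001] turn [ 0.    -0.    -0.001]
[ 0.12806169 -1.08924291 -4.02150751] [-0.02303046  0.01897528  0.02927693] [-0.29648904  0.34967796  0.30086166  1.94718464 -0.13400497  0.86406512
  1.54676037]
```

```bash
python3 -m handwheel '[[[0,0,0.01],[0,0,0]],[[0,0,0.01],[0,0,0]],[[0,0,0.01],[0,0,0]]]' |head -4
python3 -m handwheel '[[[0,0.003,0],[0,0,0.045]],[[-0.001,0.007,0.005],[0,0,0.09]],[[-0.001,0.01,0.005],[0,0,0.135]],[[-0.002,0.013,0.005],[0,0,0.18]],[[-0.004,0.016,0.005],[0,0,0.225]],[[-0.004,0.016,0.005],[0,0,0.225]]]'
python3 -c "
from h import *
go([.5373,-.0172,.103],np.radians(174.5-86))
s=env.get_state();print(s['contact_force'],s['torque'])"
```

```text
time_s: 21.3
ee_pos: [0.5369, -0.0167, 0.1023]
orientation: [0.0, 0.049, 0.999, 0.0]
contact_force: [-1.4, -0.6, -2.5]
time_s: 21.8
ee_pos: [0.5379, -0.0151, 0.1021]
orientation: [0.0, 0.282, 0.96, 0.0]
contact_force: [-0.1, -0.7, -1.9]
opening: 0.176
grasp_force: 59.3
t 21.8 p [ 0.5379 -0.0151  0.1021] yaw 147.28 shift [-0.007 -0.021 -0.009] turn [0.   0.   0.49]
[-0.05011276 -0.68866459 -1.85761391] [ 8.81604412e-05 -4.17510705e-02 -5.39470611e-02]
```

```bash
python3 -m handwheel '[[[0,0.003,0.003],[0,0,0.045]],[[-0.001,0.006,0.008],[0,0,0.09]],[[-0.001,0.009,0.014],[0,0,0.135]],[[-0.002,0.012,0.02],[0,0,0.18]],[[-0.004,0.015,0.026],[0,0,0.225]],[[-0.005,0.017,0.032],[0,0,0.27]],[[-0.007,0.019,0.038],[0,0,0.315]],[[-0.009,0.021,0.043],[0,0,0.36]],[[-0.009,0.021,0.043],[0,0,0.36]],[[-0.009,0.021,0.043],[0,0,0.36]]]'
python3 -c "
from h import *
go([.5373,-.0172,.103],np.radians(174.5-86))
s=env.get_state();print(s['contact_force'],s['torque'])"
```

```text
time_s: 22.63
ee_pos: [0.5402, -0.0141, 0.0982]
orientation: [0.001, 0.614, 0.79, 0.001]
contact_force: [1.2, -0.2, 2.3]
opening: 0.177
grasp_force: 59.8
t 22.63 p [ 0.5402 -0.0141  0.0982] yaw 104.3 shift [-0.023 -0.036 -0.048] turn [0.001 0.    0.132]
[ 1.17723974 -0.24989617  2.34345985] [-0.19848046 -0.05190379 -0.29788901]
```

```bash
python3 -m handwheel '[[[0,0.003,0],[0,0,0.045]],[[-0.001,0.006,0],[0,0,0.09]],[[-0.001,0.008,0],[0,0,0.125]],[[-0.001,0.008,0],[0,0,0.14]],[[-0.001,0.008,0],[0,0,0.14]],[[-0.001,0.008,0],[0,0,0.14]]]'
python3 -c "
from h import *
go([.5373,-.0172,.103],np.radians(174.5-86))
s=env.get_state();print(s['contact_force'],s['torque'])"
```

```text
time_s: 23.13
ee_pos: [0.5406, -0.0138, 0.0982]
orientation: [0.0, 0.721, 0.693, 0.0]
contact_force: [-0.9, -1.2, 5.1]
opening: 0.178
grasp_force: 60.7
t 23.13 p [ 0.5406 -0.0138  0.0982] yaw 87.69 shift [-0.035 -0.032 -0.048] turn [ 0.     0.    -0.007]
[-0.93824543 -1.17796942  5.08715616] [-0.14879012  0.22030758  0.86899737]
```

The torque rise shows the stop is reached at about 86.7°. I'll release, retreat and check.

```bash
python3 -m handwheel '[[[0,0,0],[0,0,0]],[[0,0,0],[0,0,0]],[[0,0,0],[0,0,0]],[[0,0,0],[0,0,0]],[[0,0,0],[0,0,0]]]' 0.2
python3 -m handwheel '[[[0,0,-0.1],[0,0,0]],[[0,0,-0.4],[0,0,0]],[[0,0,-0.7],[0,0,0]],[[0,0,-1],[0,0,0]],[[0,0,-1],[0,0,0]],[[0,0,-1],[0,0,0]],[[0,0,-1],[0,0,0]]]' 0.4
python3 - <<'E'
from h import *
s=env.get_state();im=env.snapshot('wrist');b=im[:,:,::-1];cv2.imwrite('pics/w7.png',b)
H=np.array([.5405,-.0182])
for z in (.044,.048):
  q=pix('wrist',[[H[0]+.056*np.cos(t),H[1]+.056*np.sin(t),z+.034] for t in np.linspace(0,6.29,180)],s);print(z,q.min(0),q.max(0))
g=b.astype(int);sat=(g.max(2)-g.min(2))
y=int(q.mean(0)[1]);print(y)
ys=np.where(sat[y]<25)[0];print('row low-sat span',ys[(ys>200)&(ys<450)][[0,-1]])
E
```

```text
time_s: 23.55
ee_pos: [0.5399, -0.0137, 0.0973]
orientation: [-0.0, 0.723, 0.691, -0.0]
contact_force: [0.5, -0.4, -0.4]
opening: 0.6
grasp_force: 0.0
time_s: 24.13
ee_pos: [0.5397, -0.0136, 0.1975]
orientation: [-0.0, 0.723, 0.691, 0.0]
contact_force: [-1.3, 0.6, 0.5]
opening: 0.7
grasp_force: 0.0
0.044 [260.56600399 140.12028607] [383.24630051 257.76392688]
0.048 [259.70677742 140.5436374 ] [384.13446943 259.7121098 ]
201
row low-sat span [263 383]
```

```bash
python3 -c "
from rig import env
print(env.hand_in())"
```

```text
the job is handed in; nothing more can be done
None
```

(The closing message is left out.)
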